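Tip the hanging spacer down the strip drop and flip the cover shut

ROBOT

A 7-joint arm with a two-finger parallel gripper is mounted at the origin on the work surface. World frame = base frame: x ahead of the robot, y to its left, z up, the work surface at z = 0. Lengths are in m, angles in rad, forces in N, time in s.
With the tool pointing down it reaches from about 0.4 to 0.85 m from the base axis. Payload 10.4 kg.
Tool frame: the origin (TCP) lies at the very end of the fingers, on their centre line; the grasp point (between the pads) lies r.grip_depth behind it (r.grip_depth is the distance from the TCP to the grasp point, in m); y points along the fingers, z is the direction in which the jaws open and shut, and the axes are right-handed (so a half turn about y gives the same grasp; the last joint's range is limited). The gripper opens to 87 mm and grips with 3 to 60 N. Pads are 19 mm wide; open, the fingers measure 117 mm over their backs; the gripper's body (75 mm by 190 mm) begins 51 mm behind the grasp point.
Start: joints at [1.291, 0.332, -0.065, 1.46, 0.022, 1.35, -0.088], TCP at [0.159, -0.605, 0.186] pointing down, gripper open.
Joint ranges: [-2.6, 2.6], [-0.5, 2.12], [-1.47, 1.34], [0.16, 2.42], [-1.27, 4.41], [0.06, 2.06], [-2.6, 2.6]. Speed limits (rad/s): [2.22, 2.22, 2.79, 2.79, 3.14, 3.14, 3.14].

INTERFACE

Orientations are given as a unit quaternion [x, y, z, w].
In Python, from bench import r gives the robot as it stands.
- The arm moves only by the shell command python3 -m jog 'ROWS' [OPENING] [FORCE]. ROWS is JSON, a list of rows, each a list of 6 numbers: the shift along the tool's x, y, z in m, then the turn, a rotation vector about the tool's x, y, z in degrees. A call has 1 to 12 rows; each row shifts and turns the pose as measured when the row begins, along the tool's axes as they then stand; what a row does not reach is not made up. A row lasts 1/12 s, in which the tool goes at most 41.7 mm and 7.16 degrees, less where a joint would pass 70% of its speed; a pose out of reach is approached as far as the arm can. A call with a gripper value outside its range is refused whole. OPENING is the opening, from -1 (shut) to 1 (fully open), so that 0 is half open, set as the call begins (- or left out, the last holds). The fingers move at their own pace and stop on an object; FORCE is the grip in N (left out, the last holds). Time passes only in rows, so rows that do not move let the fingers close. It gives the time, the measured TCP pose, the force and the opening at its end, in the units of the state.
- r.read_state(): the state, without advancing time (a new reading comes with each control period).
- r.camera(name): name is "side" or "top" or "wrist"; returns a dict with "image" (400x640x3 uint8, red, green, blue), "range_z" (400x640 float32, m along the optical axis (not along the pixel's ray), 0 where there is no reading), "K" (3x3 intrinsics, pixels), "R" (3x3) and "t" (3): a world point X has camera coordinates R X + t. Camera axes: x right, y down, z forward; pixel columns grow to the right and rows downward; lengths in m; the calibration is good to about 2 mm. The wrist camera is an equidistant fisheye: a pixel r from the principal point sees the ray r / f radians off the axis. A picture is of the moment at which its call begins.
- r.close_job(): hands the job in, once; it reports no verdict.
The state is a dict: "time": time; "joint_positions": joint angles; "joint_vel": joint speeds; "joint_torque": joint torques, N m; "ee_pos": TCP position; "eef_rot": TCP orientation; "ft_force": force on the tool from outside, world axes, zero at the start; "torque": the same for the moment, N m; "width": finger opening in m.
Only numpy, scipy, OpenCV 4.12 (cv2) and the standard library are available. Lean on these libraries where they do the work, as an engineer would, in place of code of your own. Each camera call takes 0.05 s, during which the arm holds its last target. There are 200 camera calls.

TASK

Clear and close the strip drop: with the fingertips, push the amber spacer that hangs over the funnel's lip until it tips in and falls down the chute, then push the open round cover over and press it fully shut, flat on the funnel. Do not pinch or lift the spacer, and leave everything else where it stands.

Things in the scene. Friction and masses are not known exactly. Their poses are not given: they have to be found in the camera images.
- station: the strip drop: a galvanised funnel set flush in a grey panel level with the worktop; fixed. Origin: centre of the round mouth, at worktop height (z = 0); z up; y points from there to the cover's hinge. Mouth 180 mm in diameter, its lip flat (at most 2 mm proud); it narrows to a 110 mm chute 75 mm below the worktop, whose slide gate, shut, stops what falls 165 mm below the worktop.
- hinge (a point): middle of the cover's hinge pin, fixed to the station, 112 mm from the mouth's centre along the station's y and 8 mm above the worktop. The pin runs along the station's x axis.
- cover (a joint): angle of the round cover about its hinge pin, rad: 0 = fully shut, flat over the mouth; pi/2 = upright; 2.0 = stop, leaning back away from the mouth. It starts open at 1.55 to 1.95. The hinge is stiff: the cover stays at any angle where it is left (0.6 N m of friction, more than its weight can turn), so it must be pushed all the way down until it is flat.
- cover_edge (a point): outer end of the folded tab on the cover's free side, 231 mm from the hinge pin; the tab is 46 mm wide; the point moves with the cover
- cover_face (a point): centre of the cover's outer face (the upper face when shut), 112 mm from the hinge pin; its axes turn with the cover, z out of that face (up when shut). The cover is a galvanised disc of 0.4 kg, 200 mm in diameter, 5 mm thick at the rim; its raised middle (140 mm across) lies 3 mm outside the plane through the pin, so 11 mm above the worktop when shut.
- spacer: the amber plastic spacer hanging over the funnel's lip on the side away from the hinge: a loose bar 100 (x) x 28 (y) x 15 (z) mm, about 40 g, lying flat with about a quarter to a third of its length over the mouth. Origin: centre of its underside. x runs along it, towards the mouth (within 0.25 rad of the station's y). Once its middle passes the lip it tips in.
- spare_1: another amber spacer of the same size lying on the worktop, to be left alone; origin at the centre of its underside, x along its length
- spare_2: another amber spacer of the same size lying on the worktop, to be left alone; origin at the centre of its underside, x along its length
- canister: brass pneumatic tube canister with felt bands, standing upright, 64 mm in diameter and 190 mm tall; origin at the centre of its underside; to be left alone
- flashlight: knurled steel flashlight standing on its lens, 47 mm in diameter at the head and 171 mm tall; origin at the centre of its underside; to be left alone
- cup: white melamine cup standing upright, 80 mm in diameter and 85 mm tall; origin at the centre of its underside; to be left alone
- stamp: hand stamp with a dark wooden handle, foot 50 x 34 mm, 84 mm tall; origin at the centre of its underside; to be left alone
Not all that is in view belongs to the job. Leave any black, grey or red look-alike of the spacer alone.

How it is judged:
On the way, in this order (a step that is already met when the one before it is completed fails the run):
1. the hanging spacer has tipped in and dropped into the chute while the cover is still open (height (world z) of spacer below -0.07 m and horizontal distance between spacer and station below 0.08 m and value of joint cover above 0.8 rad), for 0.1 s.
2. the cover is shut, flat on the funnel (value of joint cover below 0.05 rad), for 0.2 s.
At the end, for the whole second after the job is handed in: the hanging spacer lies at rest down in the chute, its middle more than 70 mm below the worktop, and the cover is shut to within 0.05 rad (about 10 mm at its free edge) (height (world z) of spacer below -0.07 m and horizontal distance between spacer and station below 0.08 m and linear speed of spacer below 0.05 m/s and value of joint cover below 0.05 rad); the robot touches nothing.
It fails at once if the hanging spacer is lifted more than 35 mm off the worktop (height (world z) of spacer above 0.035 m).
It fails at once if the hanging spacer is pinched or squeezed with more than 25 N (contact force between the fingers and spacer above 25 N).
It fails at once if another spacer is lifted or moved by more than 30 mm (distance of any of spare_1, spare_2 from where it was at the start of the episode above 0.03 m).
It fails at once if the canister, flashlight, cup or hand stamp is moved by more than 30 mm or tipped (distance of any of canister, flashlight, cup, stamp from where it was at the start of the episode above 0.03 m or angle between any of canister, flashlight, cup, stamp's own z axis and vertical above 0.4 rad).
It also fails if it takes over 51 s, if anything falls off the work surface, if the arm or the gripper's body presses on something with over 40 N, if the wrist force passes 120 N, or if a joint passes its speed limit or range.

## Working session

There is one attempt and no reset: what is moved stays moved. The work goes in short steps, Python scripts to look and compute and a shell command to move; the robot and the scene stay as the last step left them, time stands still between calls to the robot, and variables do not carry over. Pictures are saved under pics/ and viewed, about 8 in all and at most 12, crops included, and the job is handed in when it is done.

```bash
mkdir -p pics; ls; python3 - <<'E'
from bench import r
import cv2,numpy as np
s=r.read_state();print(s,r.grip_depth)
for n in("top","side"):
    c=r.camera(n);cv2.imwrite(f"pics/{n}0.png",c["image"][:,:,::-1]);np.savez(f"{n}0.npz",**c)
    print(n,c["K"].tolist(),c["R"].round(3).tolist(),c["t"].round(3).tolist())
E
```

```text
pics
{'time': 0.0, 'joint_positions': array([ 1.29142977,  0.33288311, -0.06471702,  1.46096545,  0.02161037,
        1.34989404, -0.0885195 ]), 'joint_vel': array([-0.00060238, -0.00043341,  0.00150028,  0.00257763, -0.00028072,
       -0.00080852, -0.00082259]), 'joint_torque': array([-9.59768840e-05, -6.23255539e+01,  2.45708681e-02, -3.89898849e+01,
       -6.14446308e-02,  3.97674751e-02,  1.61381568e-04]), 'ee_pos': array([ 0.15860453, -0.6040745 ,  0.18513549]), 'eef_rot': array([-0.09062981,  0.70179218, -0.70078044,  0.09044746]), 'ft_force': array([-0.53880389,  0.32107407, -0.09625576]), 'torque': array([-0.05276064, -0.05007175,  0.0444567 ]), 'width': 0.08646838839267025} 0.0187
top [[382.4435434849214, 0.0, 321.189051171058], [0.0, 382.4435434849214, 202.52241189529542], [0.0, 0.0, 1.0]] [[0.059, -0.998, 0.005], [-0.978, -0.059, -0.202], [0.202, 0.007, -0.979]] [-0.04, 0.493, 1.031]
side [[432.8032715806907, 0.0, 314.59762970672955], [0.0, 432.8032715806907, 198.1250378529788], [0.0, 0.0, 1.0]] [[-0.963, -0.268, 0.012], [-0.193, 0.66, -0.726], [0.187, -0.701, -0.688]] [0.472, 0.141, 1.111]
```

View pics/top0.png

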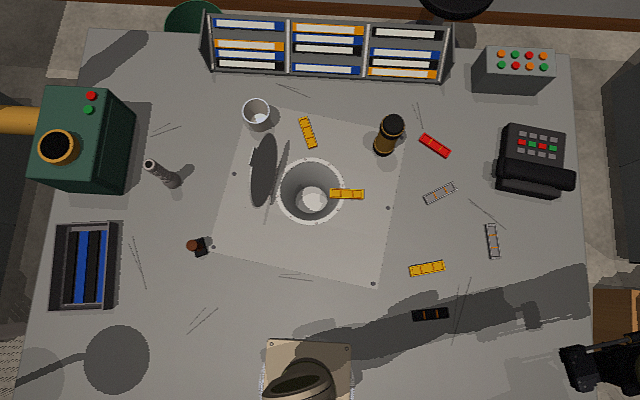

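View pics/side0.png

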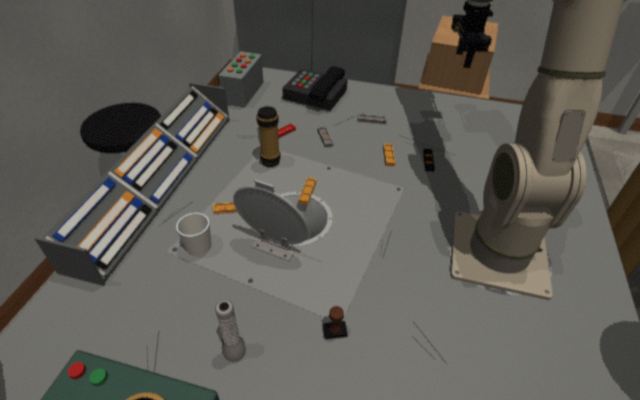

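The amber candidates in the top view are (308,132), (347,194) and (427,268). Only (347,194) overhangs the mouth (centre about (310,190)), on the side opposite the cover, so that is the spacer. I'll measure it and confirm with a crop.

```bash
cat > h.py <<'E'
import numpy as np,cv2
from bench import r
from scipy.spatial.transform import Rotation as Ro
def ray(c,uv,z):
    d=np.linalg.inv(c["K"])@np.r_[uv,1.];R=c["R"];o=-R.T@c["t"];w=R.T@d
    return o+w*(z-o[2])/w[2]
def cloud(c):
    v,u=np.mgrid[:400,:640];z=c["range_z"];K=c["K"]
    P=np.stack([(u-K[0,2])/K[0,0]*z,(v-K[1,2])/K[1,1]*z,z],-1)
    return (P-c["t"])@c["R"]
def proj(c,X):
    p=c["K"]@(c["R"]@np.array(X)+c["t"]);return p[:2]/p[2]
def amber(c):
    h=cv2.cvtColor(c["image"],cv2.COLOR_RGB2HSV)
    return cv2.inRange(h,(15,150,110),(28,255,255))
def st():
    s=r.read_state();print("t",round(s["time"],2),"p",s["ee_pos"].round(4),"F",s["ft_force"].round(1),"w",round(s["width"],3));print(Ro.from_quat(s["eef_rot"]).as_matrix().round(3))
    return s
E
python3 - <<'E'
from h import *
c=dict(np.load("top0.npz"));m=amber(c)
m=cv2.morphologyEx(m,cv2.MORPH_CLOSE,np.ones((3,3)))
for k in cv2.findContours(m,0,2)[0]:
    if cv2.contourArea(k)<120: continue
    P=np.array([ray(c,p[0],.015)[:2] for p in k],np.float32)
    (x,y),wh,a=cv2.minAreaRect(P);print(k.reshape(-1,2).mean(0).round(),"ctr",round(x,3),round(y,3),np.round(wh,3),round(a,1))
X=cloud(c);z=X[...,2];ok=c["range_z"]>0
# mouth: points below worktop
b=((z<-.012)&ok).astype(np.uint8);n,l,s,_=cv2.connectedComponentsWithStats(b)
lc=l[195,300];print("mouth comp",s[lc])
# lip ring: ring is brighter; fit on below-surface contour at z=-.012
hsv=cv2.cvtColor(c["image"],cv2.COLOR_RGB2GRAY)
k=max(cv2.findContours((l==lc).astype(np.uint8),0,1)[0],key=len)
P=np.array([ray(c,p[0],0)[:2] for p in k]);print(P.min(0),P.max(0))
from scipy.optimize import least_squares
f=least_squares(lambda q:np.hypot(*(P-q[:2]).T)-q[2],[*P.mean(0),.09],loss='soft_l1',f_scale=.003);print("mouth",f.x)
# tall things in both views
for nme in("top","side"):
    d=dict(np.load(nme+"0.npz"));Y=cloud(d);zz=Y[...,2]
    b=((zz>.03)&(zz<.30)&(Y[...,0]>.3)&(Y[...,0]<.85)&(abs(Y[...,1])<.5)&(d["range_z"]>0)).astype(np.uint8)
    n,l,s,ce=cv2.connectedComponentsWithStats(b)
    for i in range(1,n):
        if s[i,4]>60:
            q=Y[l==i];print(nme,ce[i].round(),s[i,4],q.min(0).round(3),q.max(0).round(3))
# cover plane
q=X[145:205,250:277][(z[145:205,250:277]>.04)]
ctr=q.mean(0);print("cover",len(q),ctr.round(3),np.linalg.svd(q-ctr)[2][2].round(3))
im=c["image"][90:300,190:450,::-1];cv2.imwrite("pics/crop1.png",cv2.resize(im,None,fx=3,fy=2.857,interpolation=2))
E
```

```text
[427. 268.] ctr 0.331 -0.32 [0.028 0.101] 14.0
[346. 193.] ctr 0.535 -0.083 [0.028 0.098] 1.4
[ 55. 145.] ctr 0.629 0.798 [0.105 0.101] 11.8
[307. 132.] ctr 0.719 0.046 [0.099 0.029] 22.5
[ 24. 118.] ctr 0.708 0.929 [0.119 0.082] 89.7
mouth comp [ 282  164   56   55 2279]
[ 0.45503288 -0.0546206 ] [0.62179386 0.10879686]
mouth [0.53674286 0.02552053 0.08099512]
top [256. 112.] 508 [0.706 0.154 0.03 ] [0.784 0.233 0.089]
top [389. 133.] 852 [ 0.654 -0.216  0.03 ] [ 0.714 -0.154  0.193]
top [262. 169.] 1586 [0.461 0.125 0.031] [0.659 0.17  0.241]
top [160. 172.] 478 [0.519 0.411 0.03 ] [0.563 0.45  0.176]
top [193. 245.] 125 [0.336 0.315 0.031] [0.365 0.346 0.088]
side [268. 133.] 1057 [ 0.655 -0.211  0.03 ] [ 0.718 -0.149  0.195]
side [270. 214.] 2994 [0.461 0.128 0.03 ] [0.66  0.173 0.239]
side [194. 230.] 953 [0.707 0.156 0.03 ] [0.785 0.236 0.088]
side [229. 328.] 986 [0.522 0.417 0.03 ] [0.563 0.458 0.176]
side [336. 316.] 242 [0.338 0.316 0.03 ] [0.368 0.348 0.086]
cover 1336 [0.547 0.149 0.142] [-0.102 -0.992 -0.071]
```

View pics/crop1.png

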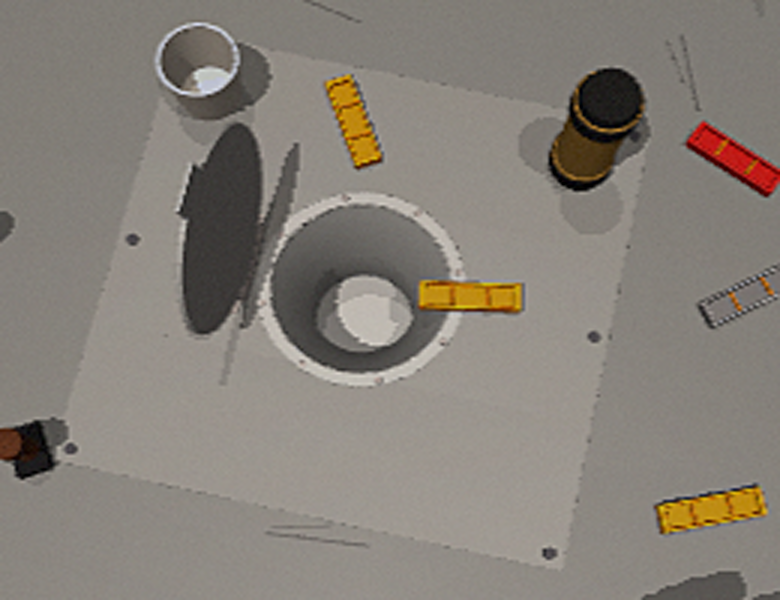

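The crop confirms it: the bar at about (470,296) in the crop hangs over the lip. The spares are at (353,122) and (712,510) in the crop. I'll close the fingers, align the tool and travel at height.

```bash
python3 -m jog '[[0,0,0,0,6.7,0],[0,0,0,0,6.6,0],[-0.03,0,-0.027,0,0,0],[-0.03,0,-0.027,0,0,0],[-0.03,0,-0.027,0,0,0],[-0.03,0,-0.027,0,0,0],[-0.03,0,-0.027,0,0,0],[-0.03,0,-0.027,0,0,0],[-0.03,0,-0.027,0,0,0],[-0.03,0,-0.027,0,0,0]]' -1 10; python3 -c "
from h import *
st()"
```

```text
time: 0.93
ee_pos: [0.393, -0.3829, 0.1796]
eef_rot: [-0.001, 0.709, -0.705, -0.005]
ft_force: [0.8, -1.8, -0.3]
width: 0.0284
t 0.93 p [ 0.393  -0.3829  0.1796] F [ 0.8 -1.8 -0.3] w 0.028
[[-1.    -0.009 -0.007]
 [ 0.007  0.005 -1.   ]
 [ 0.009 -1.    -0.005]]
```

```bash
python3 -m jog '[[-0.026,0,-0.032,0,-1,0],[-0.026,0,-0.032,0,-1,0],[-0.026,0,-0.032,0,0,0],[-0.026,0,-0.032,0,0,0],[-0.026,0,-0.032,0,0,0],[-0.018,0,-0.02,0,0,0],[0,0,0,0,0,0],[0,0,0,0,0,0]]' ; python3 -c "
from h import *
st()"
```

```text
time: 1.6
ee_pos: [0.5423, -0.1849, 0.177]
eef_rot: [-0.019, 0.711, -0.703, 0.012]
ft_force: [-0.7, -1.1, -0.1]
width: 0.0006
t 1.6 p [ 0.5423 -0.1849  0.177 ] F [-0.7 -1.1 -0.1] w 0.001
[[-0.999 -0.01   0.044]
 [-0.044  0.01  -0.999]
 [ 0.01  -1.    -0.01 ]]
```

```bash
python3 -m jog '[[0.005,0.03,0,0,1,0],[0,0.035,0,0,0,0],[0,0.035,0,0,0,0],[0,0.03,0,0,0,0],[0,0.02,0,0,0,0],[0,0.012,0,0,0,0],[0,0,0,0,0,0]]' ; python3 - <<'E'
from h import *
st()
c=r.camera("wrist");cv2.imwrite("pics/w1.png",c["image"][:,:,::-1])
E
```

```text
time: 2.18
ee_pos: [0.5318, -0.1912, 0.0087]
eef_rot: [-0.01, 0.709, -0.705, 0.003]
ft_force: [-1.4, 0.1, -0.0]
width: 0.0002
t 2.18 p [ 0.5318 -0.1912  0.0087] F [-1.4  0.1 -0. ] w 0.0
[[-1.    -0.01   0.018]
 [-0.018  0.006 -1.   ]
 [ 0.01  -1.    -0.007]]
```

View pics/w1.png

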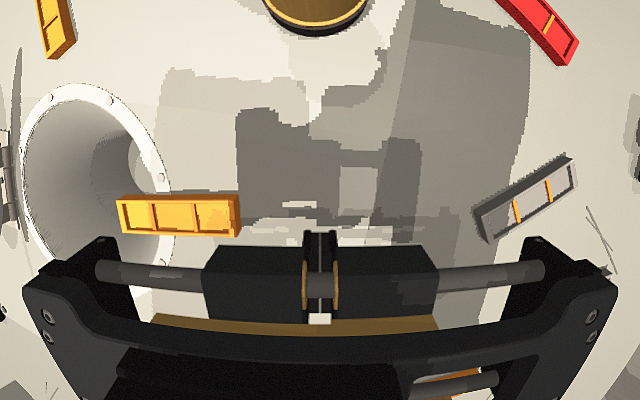

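The wrist view shows the closed fingers at (320,265) and the spacer ahead at (180,215), with nothing in between. I'll centre on its axis and advance.

```bash
python3 -m jog '[[-0.006,0.002,-0.01,0,-0.5,0],[0,0,-0.01,0,0,0],[0,0,-0.006,0,0,0],[0,0,0,0,0,0]]' ; python3 - <<'E'
from h import *
st()
c=r.camera("top");im=c["image"][130:260,300:460,::-1];cv2.imwrite("pics/t1.png",cv2.resize(im,None,fx=4,fy=4,interpolation=2))
E
```

```text
time: 2.57
ee_pos: [0.5398, -0.1651, 0.0115]
eef_rot: [-0.01, 0.709, -0.706, 0.007]
ft_force: [0.5, 0.2, 0.2]
width: 0.0004
t 2.57 p [ 0.5398 -0.1651  0.0115] F [0.5 0.2 0.2] w 0.0
[[-1.    -0.005  0.024]
 [-0.024  0.004 -1.   ]
 [ 0.005 -1.    -0.004]]
```

View pics/t1.png

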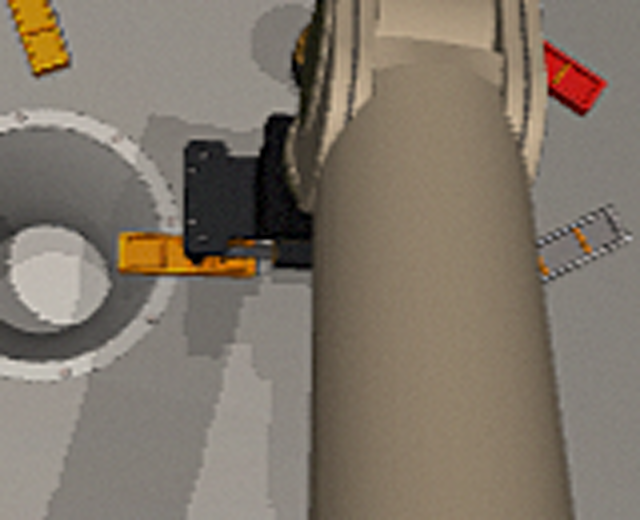

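The fingers sit right behind the spacer's rear end, in line with it. I'll lower slightly and push slowly.

```bash
python3 -m jog '[[0.001,0.005,-0.005,0,0,0],[0,0.001,-0.006,0,0,0],[0,0.001,-0.006,0,0,0],[0,0.001,-0.006,0,0,0],[0,0.001,-0.006,0,0,0],[0,0.001,-0.006,0,0,0],[0,0,-0.003,0,0,0]]' ; python3 - <<'E'
from h import *
st()
c=r.camera("top");m=cv2.morphologyEx(amber(c),cv2.MORPH_CLOSE,np.ones((3,3)))
for k in cv2.findContours(m[150:230,300:400],0,2,offset=(300,150))[0]:
    P=np.array([ray(c,p[0],.015)[:2] for p in k]);print(len(k),P.min(0).round(3),P.max(0).round(3))
E
```

```text
time: 3.2
ee_pos: [0.5385, -0.1245, 0.0022]
eef_rot: [-0.009, 0.708, -0.706, 0.008]
ft_force: [0.6, 0.3, 0.4]
width: 0.0007
t 3.2 p [ 0.5385 -0.1245  0.0022] F [0.6 0.3 0.4] w 0.001
[[-1.    -0.002  0.024]
 [-0.024  0.002 -1.   ]
 [ 0.002 -1.    -0.002]]
17 [ 0.52  -0.099] [ 0.529 -0.032]
2 [ 0.54  -0.096] [ 0.541 -0.084]
```

```bash
python3 -m jog '[[0,-0.004,0,0,0,0],[0,0,-0.006,0,0,0],[0,0,-0.006,0,0,0],[0,0,-0.006,0,0,0],[0,0,-0.005,0,0,0],[0,0,0,0,0,0]]' ; python3 - <<'E'
from h import *
st()
c=r.camera("top");m=cv2.morphologyEx(amber(c),cv2.MORPH_CLOSE,np.ones((3,3)))
for k in cv2.findContours(m[150:230,300:400],0,2,offset=(300,150))[0]:
    P=np.array([ray(c,p[0],.015)[:2] for p in k]);print(len(k),P.min(0).round(3),P.max(0).round(3))
c=r.camera("wrist");cv2.imwrite("pics/w2.png",c["image"][:,:,::-1])
E
```

```text
time: 3.75
ee_pos: [0.5382, -0.099, 0.0072]
eef_rot: [-0.009, 0.708, -0.706, 0.008]
ft_force: [-0.8, 1.2, 0.0]
width: 0.0006
t 3.75 p [ 0.5382 -0.099   0.0072] F [-0.8  1.2  0. ] w 0.001
[[-1.    -0.001  0.024]
 [-0.024  0.002 -1.   ]
 [ 0.001 -1.    -0.002]]
12 [ 0.52  -0.085] [ 0.534 -0.035]
2 [ 0.541 -0.069] [ 0.542 -0.04 ]
```

View pics/w2.png

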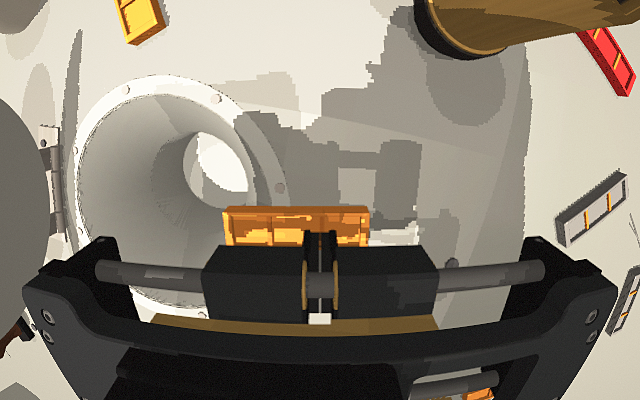

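The wrist view shows the spacer (cols 222–370, row 225) beside the fingertips (col 320), not ahead of them, and the contact force is about 0. The fingers have passed alongside or over it. I'll check positions by depth from both cameras before moving.

```bash
python3 - <<'E'
from h import *
st()
for n in("top","side"):
    c=dict(np.load(n+"0.npz"));X=cloud(c);m=(amber(c)>0)&(X[...,2]>-.02)&(X[...,2]<.05)&(abs(X[...,0]-.535)<.04)&(abs(X[...,1]+.08)<.08)
    q=X[m];print(n,"start",len(q),q.mean(0).round(3),q.min(0).round(3),q.max(0).round(3))
    c=r.camera(n);print("tcp px",proj(c,r.read_state()["ee_pos"]).round(0))
    X=cloud(c);m=(amber(c)>0)&(X[...,2]>-.02)&(X[...,2]<.05)&(abs(X[...,0]-.535)<.04)&(abs(X[...,1]+.08)<.08)
    q=X[m];print(n,"now",len(q),q.mean(0).round(3),q.min(0).round(3),q.max(0).round(3))
    if n=="side":
        im=c["image"][110:270,220:420,::-1];cv2.imwrite("pics/s2.png",cv2.resize(im,None,fx=4,fy=3.7,interpolation=2))
E
```

```text
t 3.85 p [ 0.5382 -0.1002  0.0071] F [-0.  -0.7 -0.1] w 0.0
[[-1.    -0.002  0.023]
 [-0.023  0.002 -1.   ]
 [ 0.001 -1.    -0.002]]
top start 310 [ 0.535 -0.083  0.012] [ 0.519 -0.132 -0.006] [ 0.553 -0.034  0.021]
tcp px [352. 193.]
top now 59 [ 0.528 -0.055  0.012] [ 0.52  -0.085  0.007] [ 0.544 -0.035  0.019]
side start 219 [ 0.535 -0.081  0.011] [ 0.521 -0.13   0.003] [ 0.549 -0.03   0.017]
tcp px [308. 186.]
side now 17 [ 0.529 -0.074  0.015] [ 0.522 -0.128  0.009] [ 0.547 -0.033  0.019]
```

View pics/s2.png

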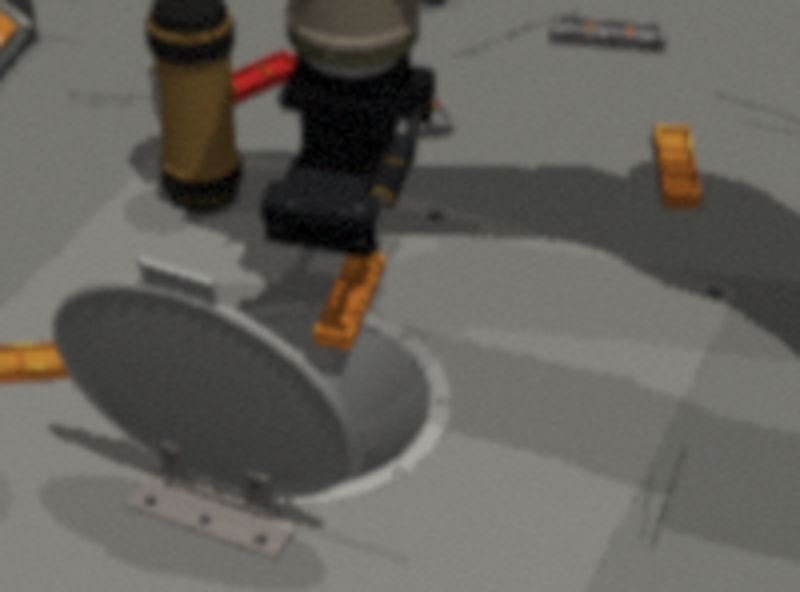

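```bash
python3 - <<'E'
from h import *
for n in("top","side"):
    c=r.camera(n);X=cloud(c);b0=dict(np.load(n+"0.npz"));
    new=(abs(c["range_z"]-b0["range_z"])>.012)&(c["range_z"]>0)&(abs(X[...,0]-.54)<.25)&(abs(X[...,1]+.1)<.25)&(X[...,2]<.3)
    q=X[new];print(n,len(q))
    for z0 in np.arange(0,.2,.02):
        p=q[(q[:,2]>=z0)&(q[:,2]<z0+.02)]
        if len(p)>5: print(z0.round(2),len(p),np.percentile(p,[3,50,97],axis=0).round(3)[:,:2].tolist())
E
```

```text
top 766
0.0 32 [[0.299, -0.334], [0.453, 0.017], [0.739, 0.137]]
0.12 73 [[0.5, -0.077], [0.506, -0.061], [0.513, -0.018]]
0.14 447 [[0.501, -0.051], [0.534, -0.027], [0.57, -0.008]]
0.16 20 [[0.505, -0.052], [0.523, -0.039], [0.6, 0.053]]
side 2366
0.0 40 [[0.315, -0.33], [0.512, -0.112], [0.762, 0.142]]
0.1 64 [[0.503, -0.181], [0.534, -0.015], [0.581, 0.006]]
0.12 303 [[0.501, -0.18], [0.512, -0.07], [0.573, -0.008]]
0.14 530 [[0.502, -0.186], [0.528, -0.024], [0.57, -0.004]]
0.16 150 [[0.514, -0.096], [0.532, -0.051], [0.56, -0.048]]
0.18 116 [[0.516, -0.087], [0.537, -0.051], [0.56, -0.048]]
```

```bash
python3 - <<'E'
from h import *
c=r.camera("wrist");K=c["K"];R=c["R"];o=-R.T@c["t"];print("cam",o.round(3),"axis",R[2].round(3),K[0,0],K[0,2],K[1,2])
def w(u,v):
    d=np.array([(u-K[0,2])/K[0,0],(v-K[1,2])/K[1,1]]);a=np.hypot(*d);z=c["range_z"][v,u]
    p=np.r_[d/a*np.tan(a),1]*z;return (R.T@(p-c["t"])).round(4)
for u,v in[(310,233),(309,245),(331,236),(309,260),(331,260),(320,290),(320,318),(250,215),(250,240),(350,215),(365,240),(230,215),(370,210),(220,230),(400,150)]:print((u,v),c["range_z"][v,u].round(3),w(u,v))
# project TCP
def pj(X):
    p=R@np.array(X)+c["t"];a=np.arctan2(np.hypot(p[0],p[1]),p[2]);return np.array([K[0,2],K[1,2]])+K[0,0]*a*p[:2]/np.hypot(p[0],p[1])
print("tcp px",pj(r.read_state()["ee_pos"]))
E
```

```text
cam [ 0.62  -0.1    0.206] axis [-0.296 -0.004 -0.955] 309.70691628693146 319.53760450096814 195.65191812320433
(310, 233) 0.171 [ 0.5494 -0.0957  0.0481]
(309, 245) 0.157 [ 0.5493 -0.0956  0.063 ]
(331, 236) 0.167 [ 0.5499 -0.1072  0.0528]
(309, 260) 0.145 [ 0.548  -0.0961  0.0764]
(331, 260) 0.142 [ 0.5497 -0.1064  0.0791]
(320, 290) 0.087 [ 0.5684 -0.1009  0.1309]
(320, 318) 0.249 [ 0.4475 -0.1034 -0.0011]
(250, 215) 0.204 [ 0.5463 -0.0543  0.0148]
(250, 240) 0.215 [ 0.5252 -0.052   0.0098]
(350, 215) 0.203 [ 0.5482 -0.121   0.0154]
(365, 240) 0.209 [ 0.5298 -0.1325  0.0147]
(230, 215) 0.204 [ 0.5458 -0.0402  0.0147]
(370, 210) 0.218 [ 5.464e-01 -1.368e-01  1.000e-04]
(220, 230) 0.317 [ 0.4889  0.0042 -0.0863]
(400, 150) 0.205 [ 0.5903 -0.1549  0.0006]
tcp px [319.36506341 223.79916901]
```

Wrist depth puts the real fingertips at about z = 0.047, while the reported TCP is z = 0.007. Table and spacer read correctly at 0.000 and 0.015, so the fingers end about 40 mm short of the reported TCP and passed over the spacer. I'll back off and come down guided by force and wrist depth.

```bash
cat >> h.py <<'E'
def wc():
    c=r.camera("wrist");K=c["K"];v,u=np.mgrid[:400,:640];d=np.stack([(u-K[0,2])/K[0,0],(v-K[1,2])/K[1,1]],-1)
    a=np.linalg.norm(d,axis=-1);a[a==0]=1e-9
    P=np.concatenate([d/a[...,None]*np.tan(a)[...,None],np.ones((400,640,1))],-1)*c["range_z"][...,None]
    return c,(P-c["t"])@c["R"]
def tip():
    c,X=wc();p=r.read_state()["ee_pos"];q=X[200:270,295:345].reshape(-1,3)
    for a in np.arange(-.01,.08,.01):
        m=q[(q[:,2]>a)&(q[:,2]<=a+.01)&(abs(q[:,1]-p[1])<.02)&(abs(q[:,0]-p[0]-.01)<.006)]
        if len(m): print("z",a.round(2),len(m),"y",m[:,1].min().round(3),m[:,1].max().round(3),"x",m[:,0].max().round(3))
    return c,X
E
python3 -m jog '[[0,0,0.02,0,0,0],[0,0,0.02,0,0,0],[0,0,0.02,0,0,0],[0,0,0.018,0,0,0],[0,0,0,0,0,0],[0,0,0,0,0,0]]'; python3 - <<'E'
from h import *
st();tip()
E
```

```text
time: 4.6
ee_pos: [0.5399, -0.1821, 0.0067]
eef_rot: [-0.009, 0.708, -0.706, 0.008]
ft_force: [0.1, 2.0, -0.6]
width: 0.0006
t 4.6 p [ 0.5399 -0.1821  0.0067] F [ 0.1  2.  -0.6] w 0.001
[[-1.    -0.002  0.023]
 [-0.023  0.002 -1.   ]
 [ 0.002 -1.    -0.002]]
z -0.01 88 y -0.199 -0.165 x 0.555
z 0.0 706 y -0.2 -0.165 x 0.556
z 0.04 168 y -0.191 -0.173 x 0.552
z 0.05 273 y -0.191 -0.173 x 0.552
z 0.06 336 y -0.191 -0.173 x 0.552
z 0.07 281 y -0.19 -0.175 x 0.552
```

```bash
python3 -m jog '[[0,0.01,0,0,0,0],[0,0.01,0,0,0,0],[0,0.006,0,0,0,0],[0,0,0,0,0,0]]'; python3 - <<'E'
from h import *
st();c,X=tip();p=r.read_state()["ee_pos"]
for v in range(200,236,3): print(v,X[v,312].round(3),end=" ")
E
```

```text
time: 4.98
ee_pos: [0.5398, -0.1794, -0.0221]
eef_rot: [-0.01, 0.708, -0.706, 0.009]
ft_force: [-0.2, 0.0, 0.2]
width: 0.0008
t 4.98 p [ 0.5398 -0.1794 -0.0221] F [-0.2  0.   0.2] w 0.001
[[-1.    -0.002  0.026]
 [-0.026  0.003 -1.   ]
 [ 0.002 -1.    -0.003]]
z -0.01 110 y -0.195 -0.164 x 0.556
z 0.0 756 y -0.195 -0.164 x 0.556
z 0.01 135 y -0.189 -0.17 x 0.552
z 0.02 268 y -0.189 -0.17 x 0.553
z 0.03 334 y -0.188 -0.17 x 0.552
z 0.04 286 y -0.187 -0.172 x 0.552
z 0.05 200 y -0.187 -0.172 x 0.552
200 [ 0.564 -0.174 -0.   ] 203 [ 0.563 -0.175  0.001] 206 [ 0.561 -0.175  0.   ] 209 [ 0.559 -0.175  0.001] 212 [ 0.557 -0.175  0.   ] 215 [ 0.555 -0.175  0.002] 218 [ 0.553 -0.175  0.001] 221 [ 0.551 -0.175  0.001] 224 [ 0.549 -0.175  0.001] 227 [ 0.547 -0.175  0.001] 230 [ 0.545 -0.175  0.001] 233 [ 0.55  -0.175  0.016]
```

Tip now at about 0.014. I'll go down another 8 mm and push; contact is expected at TCP y ≈ −0.142.

```bash
python3 -m jog '[[0,0.008,0,0,0,0],[0,0,-0.008,0,0,0],[0,0,-0.008,0,0,0],[0,0,-0.008,0,0,0],[0,0,-0.006,0,0,0],[0,0,-0.006,0,0,0],[0,0,-0.006,0,0,0],[0,0,0,0,0,0]]'; python3 - <<'E'
from h import *
st();c,X=tip()
q=X[(amber(c)>0)&(abs(X[...,0]-.535)<.05)&(X[...,1]>-.15)&(X[...,1]<.03)&(X[...,2]>.005)];print(len(q),q.min(0).round(3),q.max(0).round(3))
E
```

```text
time: 5.7
ee_pos: [0.5394, -0.1303, -0.0297]
eef_rot: [-0.01, 0.708, -0.706, 0.01]
ft_force: [-0.1, 1.0, 0.6]
width: 0.0004
t 5.7 p [ 0.5394 -0.1303 -0.0297] F [-0.1  1.   0.6] w 0.0
[[-1.    -0.     0.029]
 [-0.029  0.003 -1.   ]
 [ 0.    -1.    -0.003]]
z -0.01 80 y -0.145 -0.116 x 0.555
z 0.0 683 y -0.145 -0.116 x 0.555
z 0.01 384 y -0.14 -0.117 x 0.552
z 0.02 296 y -0.139 -0.121 x 0.552
z 0.03 320 y -0.138 -0.123 x 0.552
z 0.04 260 y -0.138 -0.123 x 0.552
z 0.05 6 y -0.136 -0.125 x 0.551
2124 [ 0.522 -0.15   0.006] [ 0.577 -0.021  0.109]
```

It is moving now (front end from −0.034 to −0.021). I'll continue.

```bash
python3 -m jog '[[0,0,-0.006,0,0,0],[0,0,-0.006,0,0,0],[0,0,-0.006,0,0,0],[0,0,-0.006,0,0,0],[0,0,0,0,0,0],[0,0,0,0,0,0]]'; python3 - <<'E'
from h import *
st();c,X=tip()
q=X[(amber(c)>0)&(abs(X[...,0]-.535)<.05)&(X[...,1]>-.13)&(X[...,1]<.1)&(X[...,2]<.03)];print(len(q),q.mean(0),q.min(0).round(3),q.max(0).round(3))
cv2.imwrite("pics/w3.png",c["image"][:,:,::-1])
E
```

```text
time: 6.25
ee_pos: [0.5389, -0.1056, -0.0293]
eef_rot: [-0.01, 0.708, -0.706, 0.01]
ft_force: [-0.5, -0.4, 0.2]
width: 0.0005
t 6.25 p [ 0.5389 -0.1056 -0.0293] F [-0.5 -0.4  0.2] w 0.001
[[-1.     0.     0.027]
 [-0.027  0.002 -1.   ]
 [-0.    -1.    -0.002]]
z -0.01 87 y -0.12 -0.091 x 0.555
z 0.0 701 y -0.12 -0.091 x 0.555
z 0.01 271 y -0.115 -0.096 x 0.551
z 0.02 293 y -0.115 -0.096 x 0.551
z 0.03 321 y -0.113 -0.098 x 0.551
z 0.04 272 y -0.113 -0.098 x 0.551
z 0.05 6 y -0.111 -0.1 x 0.551
172 [ 0.53583642 -0.0156458  -0.07300732] [ 0.486 -0.058 -0.162] [ 0.552  0.022 -0.007]
```

View pics/w3.png

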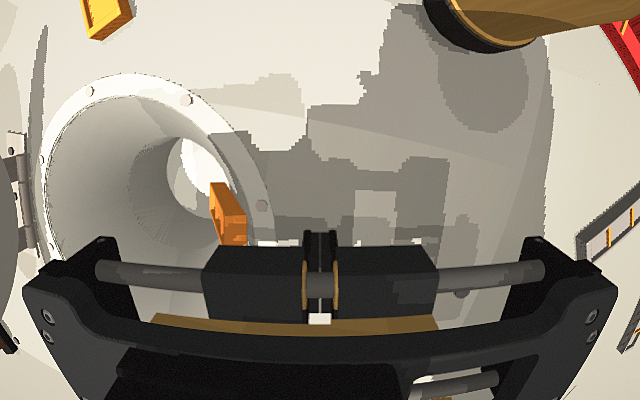

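It has tipped into the funnel, seen at (228,213). I'll rise and check where it comes to rest.

```bash
python3 -m jog '[[0,-0.02,0.005,0,0,0],[0,-0.04,0.01,0,0,0],[0,-0.04,0.01,0,0,0],[0,-0.04,0.01,0,0,0],[0,-0.04,0,0,0,0],[0,-0.04,0,0,0,0],[0,-0.04,0,0,0,0],[0,-0.03,0,0,0,0]]'; python3 - <<'E'
from h import *
st()
for n in range(2):
    c=r.camera("top");X=cloud(c);m=(amber(c)>0)&(np.hypot(X[...,0]-.54,X[...,1]-.026)<.12);q=X[m];print(len(q), len(q) and (q.mean(0).round(3),q.min(0).round(3),q.max(0).round(3)))
c,X=wc();m=(amber(c)>0)&(np.hypot(X[...,0]-.54,X[...,1]-.026)<.1);q=X[m];print(len(q), len(q) and (q.mean(0).round(3),q.min(0).round(3),q.max(0).round(3)))
E
```

```text
time: 6.97
ee_pos: [0.5341, -0.1439, 0.2649]
eef_rot: [-0.015, 0.71, -0.704, 0.004]
ft_force: [1.1, -0.9, 1.1]
width: 0.0005
t 6.97 p [ 0.5341 -0.1439  0.2649] F [ 1.1 -0.9  1.1] w 0.0
[[-1.    -0.016  0.026]
 [-0.026  0.007 -1.   ]
 [ 0.015 -1.    -0.008]]
56 (array([ 0.518, -0.006, -0.087]), array([ 0.5  , -0.025, -0.169]), array([ 0.544,  0.018, -0.06 ]))
56 (array([ 0.518, -0.006, -0.088]), array([ 0.501, -0.022, -0.164]), array([ 0.545,  0.018, -0.062]))
144 (array([ 0.516, -0.008, -0.085]), array([ 0.484, -0.024, -0.167]), array([ 0.547,  0.028, -0.064]))
```

The spacer rests in the chute, standing between about −0.165 and −0.06, with its middle at about −0.11 and about 40 mm off axis. The cover is still open, so step 1 is done. Next I go over the cover to its far side.

```bash
python3 -m jog '[[-0.002,-0.04,0,0,0,0],[0,-0.025,-0.02,0,0,0],[0,0,-0.04,0,0,0],[0,0,-0.04,0,0,0],[0,0,-0.04,0,0,0],[0,0,-0.04,0,0,0],[0,0,-0.04,0,0,0],[0,0,-0.04,0,0,0],[0,0,-0.04,0,0,0],[0,0,-0.04,0,0,0],[0,0,-0.04,0,0,0],[0,0,0,0,0,0]]'; python3 - <<'E'
from h import *
st()
E
```

```text
time: 8.12
ee_pos: [0.5221, 0.2445, 0.3136]
eef_rot: [-0.019, 0.709, -0.705, -0.011]
ft_force: [-0.2, 0.8, 0.0]
width: 0.0009
t 8.12 p [0.5221 0.2445 0.3136] F [-0.2  0.8  0. ] w 0.001
[[-0.999 -0.043  0.012]
 [-0.012  0.006 -1.   ]
 [ 0.043 -0.999 -0.007]]
```

```bash
python3 -m jog '[[-0.02,0.02,0,0,0,2.5],[-0.008,0.03,0,0,0,0],[0,0.035,0,0,0,0],[0,0.035,0,0,0,0],[0,0.02,0,0,0,0],[0,0,0,0,0,0]]'; python3 - <<'E'
from h import *
st();c,X=tip()
# cover plane from side/top
for n in("top",):
    d=r.camera(n);Y=cloud(d);m=(abs(Y[...,0]-.55)<.13)&(Y[...,1]>.11)&(Y[...,1]<.2)&(Y[...,2]>.03)&(Y[...,2]<.245)
    q=Y[m];print(n,len(q),q.mean(0).round(3),np.linalg.svd(q-q.mean(0))[2][2].round(3))
E
```

```text
time: 8.62
ee_pos: [0.5456, 0.2498, 0.1592]
eef_rot: [-0.01, 0.709, -0.705, 0.005]
ft_force: [0.6, -0.2, 0.1]
width: 0.0006
t 8.62 p [0.5456 0.2498 0.1592] F [ 0.6 -0.2  0.1] w 0.001
[[-1.    -0.007  0.022]
 [-0.022  0.006 -1.   ]
 [ 0.007 -1.    -0.006]]
top 1229 [0.576 0.145 0.137] [ 0.161  0.979 -0.127]
```

```bash
python3 -m jog '[[0,0,0.02,0,0,0],[0,0,0.02,0,0,0],[0,0,0.02,0,0,0],[0,0,0.016,0,0,0],[0,0,0.012,0,0,0],[0,0,0.012,0,0,0],[0,0,0.014,0,0,0],[0,0.001,0.014,0,0,0],[0,0.002,0.014,0,0,0],[0,0.002,0.014,0,0,0],[0,0.003,0.014,0,0,0],[0,0,0,0,0,0]]'; python3 - <<'E'
from h import *
st()
for n in("top","side"):
    d=r.camera(n);Y=cloud(d);X=(Y-[.548,.137,.008]);m=(abs(X[...,0])<.1)&(X[...,1]<.03)&(X[...,1]>-.25)&(X[...,2]>.03)&(X[...,2]<.15)&(abs(np.hypot(X[...,1],X[...,2])-.11)<.1)
    q=X[m];a=np.arctan2(q[:,2],-q[:,1]);print(n,len(q),np.percentile(a,[10,30,50,70,90]).round(2))
E
```

```text
time: 9.72
ee_pos: [0.5598, 0.0868, 0.1785]
eef_rot: [-0.002, 0.715, -0.698, 0.021]
ft_force: [0.2, -0.1, 0.2]
width: 0.0007
t 9.72 p [0.5598 0.0868 0.1785] F [ 0.2 -0.1  0.2] w 0.001
[[-0.999  0.026  0.032]
 [-0.031  0.024 -0.999]
 [-0.027 -0.999 -0.023]]Traceback (most recent call last):
  File "<stdin>", line 5, in <module>
    return _quantile_unchecked(
        a, q, axis, out, overwrite_input, method, keepdims, weights)
    return _ureduce(a,
                    func=_quantile_ureduce_func,
    ...<5 lines>...
                    overwrite_input=overwrite_input,
                    method=method)
    r = func(a, **kwargs)
    result = _quantile(arr,
                       quantiles=q,
    ...<2 lines>...
                       out=out,
                       weights=wgt)
    slices_having_nans = np.isnan(arr[-1, ...])
                                  ~~~^^^^^^^^^
IndexError: index -1 is out of bounds for axis 0 with size 0
```

```bash
python3 - <<'E'
from h import *
st();c,X=tip()
c=r.camera("side");im=c["image"][60:310,130:470,::-1];cv2.imwrite("pics/s3.png",cv2.resize(im,None,fx=2.3,fy=2.3,interpolation=2))
E
```

```text
t 9.77 p [0.56   0.0885 0.1792] F [0.7 0.4 0.9] w 0.001
[[-0.999  0.027  0.033]
 [-0.033  0.025 -0.999]
 [-0.028 -0.999 -0.024]]
```

View pics/s3.png

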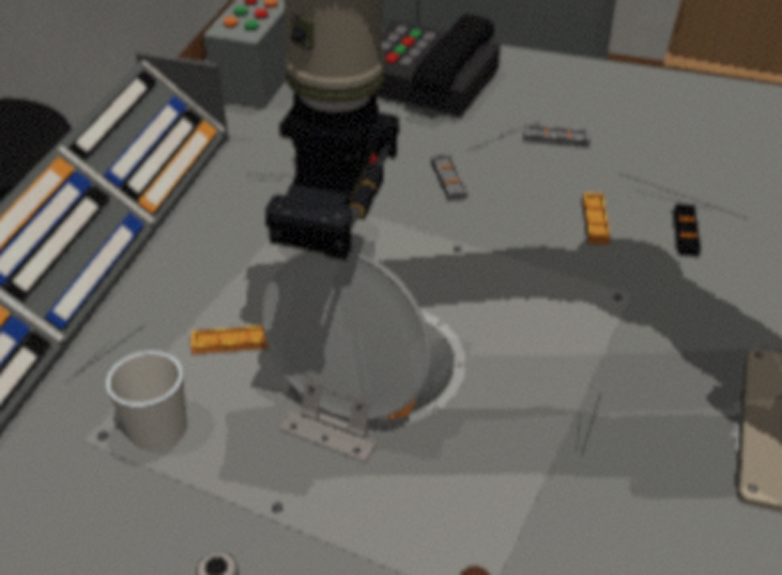

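The cover has tilted well over, with its face around (360,320) in the crop. I'll measure its plane.

```bash
cat >> h.py <<'E'
def cov():
    c=r.camera("side");Y=cloud(c);q=Y[175:235,255:320].reshape(-1,3);q=q[(q[:,2]>.005)&(q[:,2]<.2)]
    h=np.array([.548,.137,.008]);yy=(q-h)@np.array([.1,.995,0]);a=np.arctan2(q[:,2]-.008,-yy);rho=np.hypot(yy,q[:,2]-.008)
    k=rho>.05;print("cover n",k.sum(),"angle pct",np.percentile(a[k],[10,30,50,70,90]).round(3),"rmax",rho.max().round(3))
E
python3 - <<'E'
from h import *
cov()
E
```

```text
cover n 3076 angle pct [1.282 1.302 1.316 1.332 1.359] rmax 0.29
```

```bash
python3 -m jog '[[0.002,0.008,0.008,0,0,0],[0.002,0.008,0.008,0,0,0],[0.002,0.009,0.008,0,0,0],[0.002,0.009,0.008,0,0,0],[0.002,0.01,0.008,0,0,0],[0,0.01,0.007,0,0,0],[0,0.012,0.006,0,0,0],[0,0,0,0,0,0]]'; python3 - <<'E'
from h import *
st();cov()
E
```

```text
time: 10.58
ee_pos: [0.5516, 0.0323, 0.1059]
eef_rot: [-0.004, 0.714, -0.699, 0.022]
ft_force: [-0.0, -0.4, -0.5]
width: 0.0003
t 10.58 p [0.5516 0.0323 0.1059] F [-0.  -0.4 -0.5] w 0.0
[[-0.999  0.026  0.037]
 [-0.037  0.021 -0.999]
 [-0.027 -0.999 -0.021]]
cover n 3139 angle pct [0.831 0.862 0.876 0.892 0.921] rmax 0.196
```

```bash
python3 -m jog '[[0,0.012,0.009,0,0,0],[0,0.012,0.009,0,0,0],[0,0.012,0.008,0,0,0],[0,0.013,0.007,0,0,0],[0,0.013,0.006,0,0,0],[0,0.013,0.004,0,0,0],[0,0.013,0.003,0,0,0],[0,0.01,0.002,0,0,0],[0,0,0,0,0,0]]'; python3 - <<'E'
from h import *
st();cov()
E
```

```text
time: 11.38
ee_pos: [0.5551, -0.017, -0.001]
eef_rot: [-0.005, 0.715, -0.699, 0.022]
ft_force: [-0.6, -1.4, -0.1]
width: 0.0005
t 11.38 p [ 0.5551 -0.017  -0.001 ] F [-0.6 -1.4 -0.1] w 0.0
[[-0.999  0.025  0.038]
 [-0.038  0.023 -0.999]
 [-0.026 -0.999 -0.022]]
cover n 2960 angle pct [0.143 0.161 0.177 0.212 1.064] rmax 0.231
```

```bash
python3 -m jog '[[0,0.007,0,0,0,0],[0,0.007,0,0,0,0],[0,0.006,0,0,0,0],[0,0.005,0,0,0,0],[0,0.003,0,0,0,0],[0,0,0,0,0,0]]'; python3 - <<'E'
from h import *
st();cov()
E
```

```text
time: 11.93
ee_pos: [0.5587, -0.0159, -0.0246]
eef_rot: [-0.003, 0.714, -0.7, 0.024]
ft_force: [0.2, 0.3, 0.6]
width: 0.0005
t 11.93 p [ 0.5587 -0.0159 -0.0246] F [0.2 0.3 0.6] w 0.0
[[-0.999  0.029  0.039]
 [-0.039  0.02  -0.999]
 [-0.03  -0.999 -0.019]]
cover n 2801 angle pct [-0.     0.017  0.036  0.643  0.989] rmax 0.24
```

```bash
python3 -m jog '[[0,0.003,0,0,0,0],[0,0.003,0,0,0,0],[0,0,0,0,0,0]]'; python3 - <<'E'
from h import *
st();cov()
E
```

```text
time: 12.23
ee_pos: [0.5595, -0.0157, -0.0242]
eef_rot: [-0.003, 0.712, -0.701, 0.025]
ft_force: [-0.7, -0.1, -0.8]
width: 0.0008
t 12.23 p [ 0.5595 -0.0157 -0.0242] F [-0.7 -0.1 -0.8] w 0.001
[[-0.999  0.03   0.04 ]
 [-0.039  0.016 -0.999]
 [-0.03  -0.999 -0.015]]
cover n 2815 angle pct [-0.001  0.018  0.036  0.656  0.995] rmax 0.23
```

```bash
python3 -m jog '[[0,0.004,0,0,0,0],[0,0.004,0,0,0,0]]'; python3 - <<'E'
from h import *
st();cov()
E
```

```text
time: 12.45
ee_pos: [0.5607, -0.0157, -0.0258]
eef_rot: [-0.003, 0.711, -0.703, 0.025]
ft_force: [-38.3, -2.5, 83.5]
width: 0.0007
t 12.45 p [ 0.5607 -0.0157 -0.0258] F [-38.3  -2.5  83.5] w 0.001
[[-0.999  0.03   0.04 ]
 [-0.04   0.013 -0.999]
 [-0.031 -0.999 -0.011]]
cover n 2804 angle pct [-0.001  0.017  0.034  0.655  0.989] rmax 0.236
```

83 N at a hard stop: the cover is seated. I'll release straight up.

```bash
python3 -m jog '[[0,-0.008,0,0,0,0],[0,-0.02,0,0,0,0],[0,-0.04,0,0,0,0],[0,-0.04,0.01,0,0,0],[0,-0.04,0.03,0,0,0],[0,-0.04,0.04,0,0,0],[0,-0.02,0.04,0,0,0],[0,0,0.04,0,0,0],[0,0,0.04,0,0,0],[0,0,0,0,0,0]]'; python3 - <<'E'
from h import *
st()
h=np.array([.548,.137,.008])
for n in("side","top"):
    c=r.camera(n);Y=cloud(c);e=h[:2]-.112*np.array([.1,.995]);m=np.hypot(Y[...,0]-e[0],Y[...,1]-e[1])<.06;m&=Y[...,2]<.06
    q=Y[m];A=np.c_[(h[:2]-q[:,:2])@[.1,.995],np.ones(len(q))];s=np.linalg.lstsq(A,q[:,2],rcond=None)[0];print(n,len(q),"slope",s.round(4),"z mid",np.median(q[:,2]).round(4))
    cv2.imwrite(f"pics/{n}9.png",c["image"][:,:,::-1])
    X0=dict(np.load(n+"0.npz"))
    for nm,(x,y) in dict(can=(.685,-.18),fl=(.54,.434),cup=(.745,.195),stamp=(.35,.33)).items():
        o=[]
        for Z in(cloud(X0),Y):
            g=(np.hypot(Z[...,0]-x,Z[...,1]-y)<.07)&(Z[...,2]>.03)&(Z[...,2]<.2);o.append(Z[g].mean(0).round(3).tolist())
        print(nm,o)
E
```

```text
time: 13.33
ee_pos: [0.5645, -0.2058, 0.1714]
eef_rot: [-0.006, 0.71, -0.704, 0.03]
ft_force: [-0.6, -0.7, -0.7]
width: 0.0005
t 13.33 p [ 0.5645 -0.2058  0.1714] F [-0.6 -0.7 -0.7] w 0.001
[[-0.998  0.034  0.052]
 [-0.052  0.009 -0.999]
 [-0.034 -0.999 -0.007]]
side 1080 slope [0.0004 0.0106] z mid 0.0106
can [[0.68, -0.166, 0.122], [0.68, -0.166, 0.122]]
fl [[0.538, 0.443, 0.11], [0.538, 0.443, 0.11]]
cup [[0.747, 0.194, 0.062], [0.747, 0.195, 0.062]]
stamp [[0.352, 0.336, 0.072], [0.352, 0.336, 0.072]]
top 1257 slope [-0.0028  0.0116] z mid 0.0112
can [[0.673, -0.18, 0.143], [0.68, -0.177, 0.177]]
fl [[0.538, 0.426, 0.113], [0.538, 0.426, 0.112]]
cup [[0.75, 0.195, 0.065], [0.75, 0.195, 0.064]]
stamp [[0.351, 0.328, 0.077], [0.351, 0.328, 0.077]]
```

View pics/side9.png

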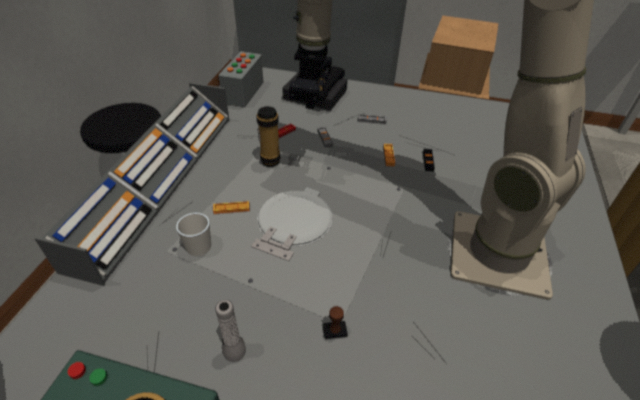

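The cover lies flat at (295,217): slope about 0 and face at z = 0.011, which is the shut height. The spares, canister, cup, flashlight and stamp stand where they were, and the arm is clear. I'm handing in.

```bash
python3 -c "
from h import *
print(r.close_job())"
```

```text
the job is handed in; nothing more can be done
None
```

The hanging spacer is down the chute, the cover is pressed shut, and I handed the job in at about 13.5 s of the 51 s allowed. No verdict was reported.

**Spacer:** I pushed it in with closed fingertips, without pinching or lifting it. Before I closed the cover, two pictures agreed it was at rest. It was leaning in the chute between about −165 and −60 mm, with its middle at about −110 mm and roughly 40 mm off the mouth's axis. I could not see it once the cover was shut.

**Cover:** I pushed it over from behind and pressed until it hit a hard stop. It now measures flat in both views (slope 0.000 from the side, −0.003 from the top), with its face 11 mm up, which is the shut height.

**Everything else:** The canister, flashlight, cup and stamp positions match the start in the side view. The top view agrees except for the canister, where the arm partly blocked the view. The two spares looked unmoved in the last picture, but I did not measure them again.

**What disagreed or went wrong:**
- **Fingertips:** They really end about 37 mm short of the reported TCP. My first push passed over the spacer without touching it. I corrected this with the wrist camera's depth readings.
- **Pressing force:** The last downward press peaked at about 83 N on the wrist (limit 120 N), higher than I intended. It was made with the fingertips.

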